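# Pack the plating kit into the carrier tray

## Robot

A 6-joint arm with a two-finger parallel gripper is mounted at the origin on a cart in front of the work surface, level with it; the furniture and walls round the work are solid. World frame = base frame: x ahead of the robot, y to its left, z up, the work surface at z = 0. Lengths are in m, angles in degrees, forces in N, time in s.
With the tool pointing down it reaches from about 0.4 to 0.825 m from the base axis. Payload 7 kg.
Tool frame: the origin (TCP) lies on the centre line of the jaws, within the pads' length; the fingertips stand 22 mm ahead of it and the grasp point (between the pads) lies 3 mm ahead of it; z points along the fingers, y is the line along which they close (so a half turn about z gives the same grasp; the last joint's range is limited). The gripper opens to 88 mm and grips with 3 to 60 N. Pads are 19 mm wide; open, the fingers measure 130 mm over their backs; the gripper's body (78 mm by 193 mm) begins 47 mm behind the grasp point.
Start: joints at [88.528, 20.546, 0.682, 0, -70.136, -16.507], TCP at [0.208, 0.642, 0.249] pointing down, gripper open.
Joint ranges: [-176.03, 176.03], [-82.01, 121.73], [-58.28, 71.71], [-173.87, 95.51], [-174.79, -0.11], [-173.66, 173.66]. Speed limits (degrees/s): [136.94, 136.94, 172.46, 180, 180, 180].

## Interface

Orientations are given as [roll, pitch, yaw] about the fixed x, y, z axes, in that order (R = Rz(yaw) Ry(pitch) Rx(roll)).
In Python, from plant import get_state, cams, r gives the robot as it stands.
- The arm moves only by the tool apply_moves, never from a script. Its argument "targets" is a list of rows, each an object with "dp": the shift along the world's x, y, z in m, a list of three; "yaw": the turn about the world's z in degrees. In form: [{"dp": [x, y, z], "yaw": yaw}, ...]. A call has 1 to 20 rows; each row is the pose to reach, as a shift and turn from the pose commanded when the call began; what a row does not reach only later rows make up. A row lasts 1/12 s, in which the tool goes at most 41.7 mm and 7.16 degrees, less where a joint would pass 70% of its speed; a pose out of reach is approached as far as the arm can. A call with a gripper value outside its range is refused whole. "grip" is the gripper command: -1 is fully open, 1 is shut, values between are in proportion, set as the call begins (left out, the last holds). The fingers move at their own pace and stop on an object; "squeeze" is the grip in N (left out, the last holds). Time passes only in rows, so rows that repeat a pose let the fingers close. It gives the time, the measured TCP pose, the force, the opening and the grip force at its end, in the units of the state.
- get_state(): the state, without advancing time (a new reading comes with each control period).
- cams.capture(name): name is "scene" or "side" or "wrist"; returns a dict with "image" (480x640x3 uint8, red, green, blue), "range_z" (480x640 float32, m along the optical axis (not along the pixel's ray), 0 where there is no reading), "fx", "fy", "cx", "cy" (pixels), "R" (3x3) and "t" (3): a world point X has camera coordinates R X + t; the wrist camera has in their place "T_tool_cam" (4x4, takes a point from camera to tool coordinates, whose origin is the TCP and whose axes are the flange's). Camera axes: x right, y down, z forward; pixel columns grow to the right and rows downward; lengths in m; the calibration is good to about 2 mm. The wrist camera is an equidistant fisheye: a pixel r from the principal point sees the ray r / f radians off the axis. A picture is of the moment at which its call begins: read the wrist's pose just before it.
- r.close_job(): hands the job in; it is judged then, once.
The state is a dict: "time_s": time; "joints": joint angles; "qd": joint speeds; "joint_torque": joint torques, N m; "tcp_pos": TCP position; "eef_rot": TCP orientation; "contact_force": force on the tool from outside, world axes, zero at the start; "moment": the same for the moment, N m; "gripper_width": finger opening in m; "gripper_force": force on a finger pad.
Only numpy, scipy, OpenCV 4.12 (cv2) and the standard library are available. Lean on these libraries where they do the work, as an engineer would, in place of code of your own. Each camera call takes 0.05 s, during which the arm holds its last target. There are 200 camera calls.

## Task

Pack the kit for today's plating into the carrier tray: the blue-capped 50 ml tube, the blue-capped cryovial, the red-capped brown vial and the petri dish with the blue sticker, each set upright and fully down in its own nest (tube in the wide well and cryovial in the narrow well of the blue block, vial in the round well and dish flat between the four lugs of the grey block). The orange-capped tube, the pink-capped cryovial, the black-capped vial and the pink-stickered dish belong to another run: leave them standing where they are.

Things in the scene. Friction and masses are not known exactly. Their poses are not given: they have to be found in the camera images.
- tube_blue: The 50 ml screw-cap tube with the BLUE cap, to be packed. 116 mm tall, barrel 28 mm in diameter (the grip width, good from 10 to 100 mm above the underside), cap 34 mm, about 45 g. Origin at the centre of its underside, z up along its axis; it stands upright on the bench at the start, at any yaw (it is round).
- vial_red: The brown screw-cap vial with the RED cap, to be packed. 62 mm tall, body 28 mm in diameter up to 50 mm, cap 24 mm, about 40 g. Origin at the centre of its underside, z up along its axis; it stands upright on the bench at the start, at any yaw (it is round).
- dish_blue: The closed white petri dish with a round BLUE sticker (22 mm) on its lid, to be packed. Disc 58 mm in diameter (grip width 55 to 58 mm) and 16 mm high; grip across the rim, low: the firm part is the lowest 13 mm. About 30 g. Origin at the centre of its underside, z up along its axis; it stands upright on the bench at the start, at any yaw (it is round).
- cryo_blue: The small 2 ml cryovial with the BLUE ribbed cap, to be packed. 44 mm tall, 13 mm in diameter; the body, 12 mm wide, is the lowest 34 mm, grip it there. About 15 g. Origin at the centre of its underside, z up along its axis; it stands upright on the bench at the start, at any yaw (it is round).
- tube_orange: Look-alike that stays: 50 ml tube of the same size with an ORANGE cap. Origin at the centre of its underside, z up along its axis; it stands upright on the bench at the start, at any yaw (it is round).
- vial_black: Look-alike that stays: brown vial of the same size with a BLACK cap. Origin at the centre of its underside, z up along its axis; it stands upright on the bench at the start, at any yaw (it is round).
- dish_pink: Look-alike that stays: white petri dish of the same size with a round PINK sticker. Origin at the centre of its underside, z up along its axis; it stands upright on the bench at the start, at any yaw (it is round).
- cryo_pink: Look-alike that stays: cryovial of the same size with a PINK cap. Origin at the centre of its underside, z up along its axis; it stands upright on the bench at the start, at any yaw (it is round).
- tube_insert: BLUE block, 87 x 175 x 32 mm (x, y, z), fixed in the aluminium tray. Origin at its underside's centre, 3 mm above the bench. Two round wells in its top, each with a 5 mm 45-degree lead-in: wide one for the tube at (x, y) = (0, +44) mm, bore 36, floor z = 4; narrow one for the cryovial at (0, -44) mm, bore 18, floor z = 19. Tray: 186 mm square, rim 22 mm high, wire handles 21 mm out at the y ends.
- dish_insert: GREY block, size and origin as the blue one beside it (at +88 or -88 mm in x, axes parallel). Round well with the same lead-in for the vial at (0, +44) mm, bore 34, floor z = 14. Seat for the dish at (0, -44) mm: flat on the top, z = 32, inside four lugs 7 mm high, 16 mm wide, on the diagonals, 30 mm out; fingers closing along the block's x or y pass between them.
There are look-alikes about, which are no part of the job. What is shaped like the vial_black but yellow is not meant.

How it is judged (in metres and radians):
At the end, for the whole second after the job is handed in: Tube, cryovial, red vial and blue dish each in their own nest: within 8 mm of its centre in x and y, underside within 4 mm of its floor, upright within 0.12 rad, released, at rest. The four look-alikes within 25 mm of where they stood and within 0.3 rad of upright (x of tube_blue in the frame of tube_insert between -0.008 and 0.008 m and y of tube_blue in the frame of tube_insert between 0.036 and 0.052 m and z of tube_blue in the frame of tube_insert between 0 and 0.008 m and angle between each of tube_blue, cryo_blue, vial_red, dish_blue's own z axis and vertical below 0.12 rad and linear speed of each of tube_blue, cryo_blue, vial_red, dish_blue below 0.02 m/s and x of cryo_blue in the frame of tube_insert between -0.008 and 0.008 m and y of cryo_blue in the frame of tube_insert between -0.052 and -0.036 m and z of cryo_blue in the frame of tube_insert between 0.015 and 0.023 m and x of vial_red in the frame of dish_insert between -0.008 and 0.008 m and y of vial_red in the frame of dish_insert between 0.036 and 0.052 m and z of vial_red in the frame of dish_insert between 0.01 and 0.018 m and x of dish_blue in the frame of dish_insert between -0.008 and 0.008 m and y of dish_blue in the frame of dish_insert between -0.052 and -0.036 m and z of dish_blue in the frame of dish_insert between 0.028 and 0.036 m and distance of each of tube_orange, vial_black, dish_pink, cryo_pink from where it was at the start of the episode below 0.025 m and angle between each of tube_orange, vial_black, dish_pink, cryo_pink's own z axis and vertical below 0.3 rad); the robot touches nothing.
It fails at once if a look-alike is shifted by more than 25 mm, lifted or knocked over (distance of any of tube_orange, vial_black, dish_pink, cryo_pink from where it was at the start of the episode above 0.025 m or angle between any of tube_orange, vial_black, dish_pink, cryo_pink's own z axis and vertical above 0.3 rad).
It also fails if it takes over 112 s, if anything falls off the work surface, if the arm or the gripper's body presses on something with over 40 N, if the wrist force passes 120 N, or if a joint passes its speed limit or range.

## Working session

There is one attempt and no reset: what is moved stays moved. The work goes in short steps, Python scripts to look and compute and a tool call to move; the robot and the scene stay as the last step left them, time stands still between calls to the robot, and variables do not carry over. Pictures are saved under pics/ and viewed, at most 14 in all, crops included, and the job is handed in when it is done.

Besides the shell and the picture viewer there is one more tool, called after ">>>" as name(argument=value, ...), one argument or row to a line, values as JSON. apply_moves: Moves the arm, as the interface text tells. Its arguments: {"type":"object","properties":{"targets":{"type":"array","items":{"type":"object","properties":{"dp":{"type":"array","items":{"type":"number"}},"yaw":{"type":"number"}}}},"grip":{"type":"number"},"squeeze":{"type":"number"}},"required":["targets"]}

```bash
mkdir -p pics && ls && python3 - <<'E'
from plant import get_state, cams, r
import cv2, numpy as np
s=get_state(); print(s['time_s'],s['tcp_pos'],s['eef_rot'],s['gripper_width'])
import pickle
for n in ['scene','side']:
    c=cams.capture(n); pickle.dump(c,open(n+'.pkl','wb')); cv2.imwrite(f'pics/{n}0.png',c['image'][:,:,::-1]); print(n,c['fx'],c['cx'],c['cy'],-c['R'].T@c['t'],c['R'].round(3).tolist())
E
```

```text
pics
0.0 [0.20822305 0.64160269 0.2476358 ] [ 1.79905350e+02 -8.05044426e-03 -1.79865756e+01] 0.08776157877651945
scene 609.8974912291668 316.4914823544424 238.91791539785316 [-0.15432508 -0.82797826  0.56687994] [[0.746, -0.666, -0.007], [-0.309, -0.336, -0.89], [0.59, 0.666, -0.457]]
side 438.097675889369 316.393788599081 237.06170252447973 [0.50632989 0.78929957 0.6792029 ] [[-1.0, -0.015, 0.004], [-0.012, 0.623, -0.782], [0.009, -0.782, -0.623]]
```

View pics/scene0.png

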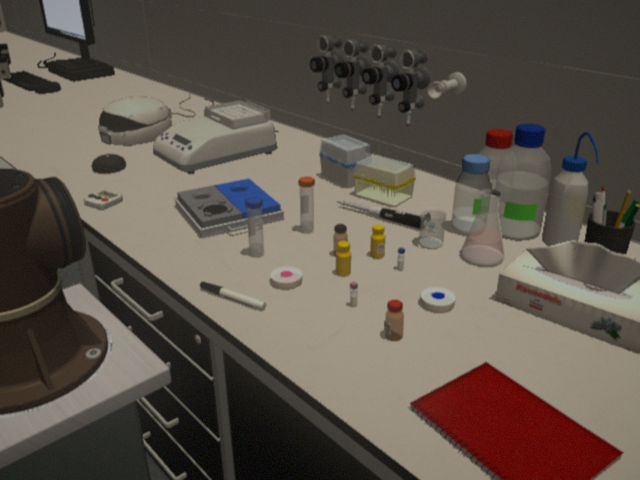

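View pics/side0.png

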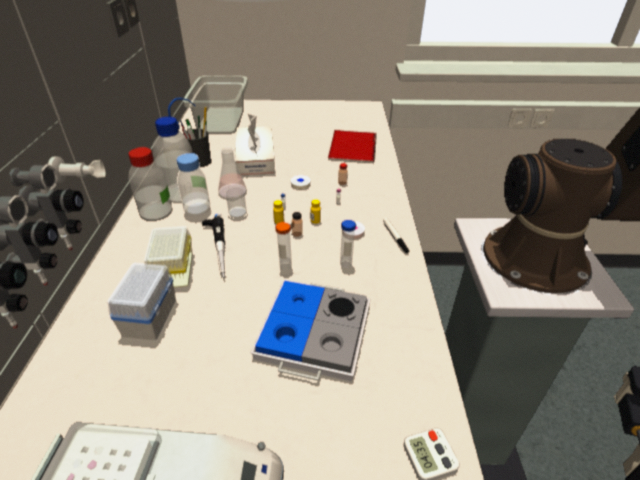

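Scene picture: blue tube, cap at (255,203). Orange tube (306,183), black vial (340,230), yellow decoys (377,230) and (343,250). Pink dish (287,275), pink cryo (353,290), blue cryo (401,252), red vial (395,305), blue dish (437,298). In the tray the blue block is on the far side (+x), and the wide well faces the side camera (+y).

```bash
cat > h.py <<'E'
import numpy as np, cv2, pickle
def cloud(c):
    z=c['range_z']; v,u=np.mgrid[:480,:640]
    P=np.stack([(u-c['cx'])/c['fx']*z,(v-c['cy'])/c['fy']*z,z],-1)
    W=(P-c['t'])@c['R']; W[z==0]=np.nan; return W
def ray(c,u,v,h):
    d=c['R'].T@np.array([(u-c['cx'])/c['fx'],(v-c['cy'])/c['fy'],1]); o=-c['R'].T@c['t']
    return o+d*(h-o[2])/d[2]
E
python3 - <<'E'
from h import *
L={'scene':dict(tubeB=(255,203,'b',.116),tubeO=(306,183,'o',.116),vialR=(395,305,'r',.062),vialK=(340,230,'k',.062),dishB=(437,297,'b',.016),dishP=(287,275,'p',.016),cryoB=(401,252,'b',.044),cryoP=(353,287,'p',.044),y1=(377,230,'y',.062),y2=(343,250,'y',.062)),
'side':dict(tubeB=(348,226,'b',.116),tubeO=(283,229,'o',.116),vialR=(343,167,'r',.062),vialK=(297,218,'k',.062),dishB=(300,182,'b',.016),cryoB=(283,197,'b',.044),cryoP=(338,192,'p',.044))}
for n in L:
    c=pickle.load(open(n+'.pkl','rb')); W=cloud(c)
    for k,(u,v,_,h) in L[n].items():
        w=W[v-45:v+46,u-30:u+31].reshape(-1,3)
        a=ray(c,u,v,h); 
        m=(np.abs(w[:,2]-h)<.004)&(np.linalg.norm(w[:,:2]-a[:2],axis=1)<.035)
        q=w[m]; print(n,k,a.round(3),m.sum(),(q.min(0)+q.max(0)).round(4)/2 if len(q) else '',np.ptp(q,axis=0).round(3) if len(q) else '')
    im=c['image'].astype(int)
    blue=(im[...,2]>im[...,0]+50)&(abs(W[...,2]-.035)<.005)
    grey=(abs(W[...,2]-.035)<.005)&(abs(W[...,0]-.5)<.3)&(abs(W[...,1]-.25)<.3)
    for nm,m in(('blue',blue),('top',grey)):
        m=cv2.morphologyEx(m.astype(np.uint8),cv2.MORPH_OPEN,np.ones((3,3)))
        nl,lab,st,_=cv2.connectedComponentsWithStats(m); i=1+np.argmax(st[1:,4])
        p=W[lab==i]; r=cv2.minAreaRect((p[:,:2]*1000).astype(np.float32)); print(n,nm,r,np.median(p[:,2]))
E
```

```text
scene tubeB [0.441 0.013 0.116] 133 [0.44615 0.02715 0.1159 ] [0.033 0.032 0.007]
scene tubeO [0.574 0.024 0.116] 107 [0.5863  0.03765 0.11585] [0.03  0.033 0.007]
scene vialR [ 0.44  -0.332  0.062] 129 [ 0.44255 -0.32835  0.06195] [0.022 0.024 0.007]
scene vialK [ 0.554 -0.094  0.062] 72 [ 0.56525 -0.0817   0.0617 ] [0.021 0.022 0.007]
scene dishB [ 0.564 -0.318  0.016] 603 [ 0.5676  -0.31575  0.0159 ] [0.06  0.061 0.008]
scene dishP [ 0.425 -0.094  0.016] 496 [ 0.4256  -0.0902   0.01605] [0.059 0.061 0.008]
scene cryoB [ 0.599 -0.207  0.044] 33 [ 0.60875 -0.19755  0.0434 ] [0.011 0.012 0.006]
scene cryoP [ 0.451 -0.233  0.044] 38 [ 0.45905 -0.22595  0.04355] [0.014 0.011 0.007]
scene y1 [ 0.605 -0.141  0.062] 76 [ 0.6163  -0.13185  0.06165] [0.022 0.024 0.007]
scene y2 [ 0.504 -0.155  0.062] 80 [ 0.5203 -0.1387  0.0618] [0.022 0.021 0.007]
scene blue ((559.1415405273438, 213.8197021484375), (179.8048858642578, 86.38450622558594), 76.47384643554688) 0.03642150843993089
scene top ((518.6624755859375, 226.97592163085938), (184.9809112548828, 178.45281982421875), 75.83726501464844) 0.0
[... 164 characters left out ...]
 0.028 0.003]
side vialR [ 0.445 -0.305  0.062] 19 [ 0.44425 -0.32     0.05965] [0.017 0.025 0.003]
side vialK [ 0.563 -0.057  0.062] 38 [ 0.56405 -0.0764   0.05985] [0.02  0.02  0.004]
side dishB [ 0.567 -0.297  0.016] 98 [ 0.5662  -0.30635  0.0139 ] [0.055 0.05  0.004]
side cryoB [ 0.606 -0.175  0.044] 5 [ 0.6086 -0.19    0.0419] [0.008 0.006 0.001]
side cryoP [ 0.461 -0.202  0.044] 4 [ 0.4591  -0.2179   0.04185] [0.008 0.01  0.003]
side blue ((559.7132568359375, 219.96170043945312), (178.20343017578125, 87.64385223388672), 76.17562866210938) 0.0328449407648397
side top ((517.0162353515625, 230.56515502929688), (178.39144897460938, 175.6315460205078), 76.17562866210938) 0.03286813328099092
```

The two cameras disagree by about 5 mm in y, so I'll refine from the wrist camera. First, over the tray.

>>> apply_moves(
  targets=[
    {"dp": [0.31, -0.41, 0], "yaw": 4.3},
    {"dp": [0.31, -0.41, 0], "yaw": 4.3},
    {"dp": [0.31, -0.41, 0], "yaw": 4.3},
    {"dp": [0.31, -0.41, 0], "yaw": 4.3},
    {"dp": [0.31, -0.41, 0], "yaw": 4.3},
    {"dp": [0.31, -0.41, 0], "yaw": 4.3},
    {"dp": [0.31, -0.41, 0], "yaw": 4.3},
    {"dp": [0.31, -0.41, 0], "yaw": 4.3},
    {"dp": [0.31, -0.41, 0], "yaw": 4.3},
    {"dp": [0.31, -0.41, 0], "yaw": 4.3},
    {"dp": [0.31, -0.41, 0], "yaw": 4.3},
    {"dp": [0.31, -0.41, 0], "yaw": 4.3},
    {"dp": [0.31, -0.41, 0], "yaw": 4.3},
    {"dp": [0.31, -0.41, 0], "yaw": 4.3},
    {"dp": [0.31, -0.41, 0], "yaw": 4.3},
    {"dp": [0.31, -0.41, 0], "yaw": 4.3},
    {"dp": [0.31, -0.41, 0], "yaw": 4.3},
    {"dp": [0.31, -0.41, 0], "yaw": 4.3},
  ],
)

```text
time_s: 1.6
tcp_pos: [0.5178, 0.2329, 0.2486]
eef_rot: [-180.0, 0.0, -13.6]
contact_force: [-0.3, 0.0, 0.1]
gripper_width: 0.0878
gripper_force: 0.0
```

```bash
cat >> h.py <<'E'
from scipy.spatial.transform import Rotation as Ro
def wcap(fn=None):
    from plant import get_state, cams
    s=get_state(); c=cams.capture('wrist'); c['s']=s
    if fn: cv2.imwrite('pics/'+fn,c['image'][:,:,::-1])
    return c
def wT(c):
    T=np.eye(4); T[:3,:3]=Ro.from_euler('xyz',c['s']['eef_rot'],degrees=True).as_matrix(); T[:3,3]=c['s']['tcp_pos']
    return T@c['T_tool_cam']
def wdir(c,u,v):
    x=(np.asarray(u,float)-c['cx'])/c['fx']; y=(np.asarray(v,float)-c['cy'])/c['fy']; th=np.hypot(x,y)+1e-12
    return np.stack([x/th*np.tan(th),y/th*np.tan(th),np.ones_like(th)],-1)
def wcloud(c):
    v,u=np.mgrid[:480,:640]; P=wdir(c,u,v)*c['range_z'][...,None]; T=wT(c)
    W=P@T[:3,:3].T+T[:3,3]; W[c['range_z']==0]=np.nan; return W
def wray(c,u,v,h):
    T=wT(c); d=wdir(c,u,v)@T[:3,:3].T; o=T[:3,3]; return o+d*((h-o[2])/d[...,2])[...,None]
def wpix(c,X):
    T=np.linalg.inv(wT(c)); p=T[:3,:3]@np.asarray(X)+T[:3,3]; r=np.hypot(p[0],p[1]); th=np.arctan2(r,p[2])
    return c['cx']+c['fx']*th*p[0]/r, c['cy']+c['fy']*th*p[1]/r
E
python3 - <<'E'
from h import *
c=wcap('w1.png'); pickle.dump(c,open('w1.pkl','wb'))
print(c['s']['tcp_pos'],c['s']['eef_rot'],c['s']['joints'],c['s']['time_s']); print(c['T_tool_cam'].round(3).tolist(),c['fx'])
W=wcloud(c); z=W[...,2]; print(np.nanpercentile(z,[1,10,50,90]))
E
```

```text
[0.51784459 0.23294265 0.24858236] [-1.79995015e+02  2.37297451e-04 -1.35888991e+01] [ 4.39594694e+01  1.05015875e+01 -1.31103242e+01 -3.13781500e-03
 -6.63840092e+01  3.24528885e+01] 1.6
[[0.001, -0.965, -0.262, 0.071], [1.0, 0.001, 0.0, -0.001], [0.0, -0.262, 0.965, -0.136], [0.0, 0.0, 0.0, 1.0]] 371.64829954431775
[-0.00253936 -0.00150498  0.03415047  0.33422257]
```

View pics/w1.png

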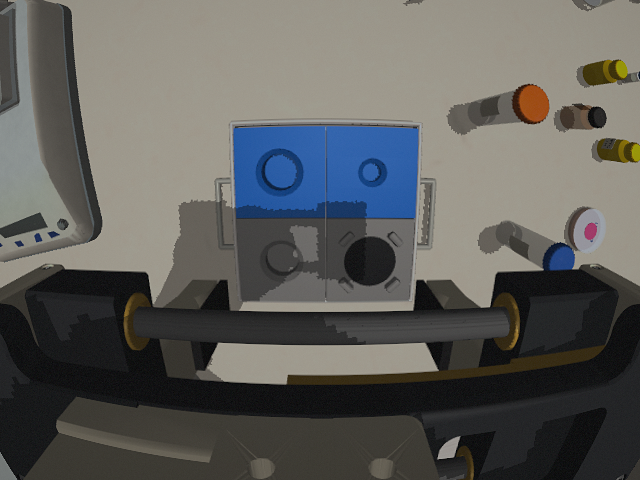

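Wrist view over the tray: wide well (279,172), narrow well (372,172), vial well (283,258), dish seat (370,262). The lugs are at (347,239), (394,239), (345,285) and (395,285).

```bash
python3 - <<'E'
from h import *
c=pickle.load(open('w1.pkl','rb')); im=c['image']; W=wcloud(c)
# rectify onto plane z=.035 in block-ish axes, 0.5mm/px about tray centre
a=np.radians(-13.7); ex=np.array([np.cos(a),np.sin(a)]); ey=np.array([-np.sin(a),np.cos(a)]); o=np.array([.517,.228])
N=440; yy,xx=np.mgrid[:N,:N]; X=(N/2-yy)*.0005; Y=(N/2-xx)*.0005   # up=+x, left=+y
P=np.stack([o[0]+X*ex[0]+Y*ey[0],o[1]+X*ex[1]+Y*ey[1],np.full_like(X,.035)],-1).reshape(-1,3)
uv=np.array([wpix(c,p) for p in P],np.float32).reshape(N,N,2)
R=cv2.remap(im,uv[...,0],uv[...,1],cv2.INTER_CUBIC)
cv2.imwrite('pics/rect.png',cv2.resize(R[:,:,::-1],None,fx=1.36,fy=1.36))
hsv=cv2.cvtColor(R,cv2.COLOR_RGB2HSV); m=((hsv[...,0]>95)&(hsv[...,0]<125)&(hsv[...,1]>120)).astype(np.uint8)
m=cv2.morphologyEx(m,cv2.MORPH_OPEN,np.ones((5,5))); nl,lab,st,_=cv2.connectedComponentsWithStats(m); i=1+np.argmax(st[1:,4])
pts=np.argwhere(lab==i)[:,::-1].astype(np.float32); print(cv2.minAreaRect(pts),'px/2mm')
# gridlines: hole contours within blue
cs,h=cv2.findContours((lab==i).astype(np.uint8),cv2.RETR_CCOMP,cv2.CHAIN_APPROX_NONE)
for k in cs:
    if len(k)>40: print('cont',len(k),cv2.minEnclosingCircle(k))
g=cv2.cvtColor(R,cv2.COLOR_RGB2GRAY); print(cv2.HoughCircles(g,cv2.HOUGH_GRADIENT,1,40,param1=80,param2=18,minRadius=15,maxRadius=62))
zz=np.nanmedian(W[130:160,240:310,2]); print('blue top z',zz, 'bench z',np.nanmedian(W[60:100,250:400,2]))
E
```

```text
((303.0, 131.5), (175.0, 174.0), 90.0) px/2mm
cont 687 ((303.4884338378906, 131.5116729736328), 121.62454223632812)
[[[127.5 132.5  45.8]
  [306.5 307.5  49.9]
  [130.5 304.5  33. ]
  [303.5 130.5  27.9]
  [271.5  86.5  57. ]
  [379.5 239.5  42.7]
  [352.5  86.5  54.8]
  [ 69.5  83.5  41.4]
  [ 60.5 159.5  61.4]
  [367.5 172.5  59.2]
  [376.5 382.5  37.9]
  [175.5  71.5  39.4]
  [172.5 360.5  47. ]
  [234.5 376.5  19.9]
  [415.5 191.5  18.8]
  [ 20.5 164.5  15.8]
  [171.5 261.5  26.6]
  [376.5 299.5  21.3]
  [268.5 340.5  17.2]]]
blue top z 0.03442582684121362 bench z -0.0008765141091079676
```

View pics/rect.png

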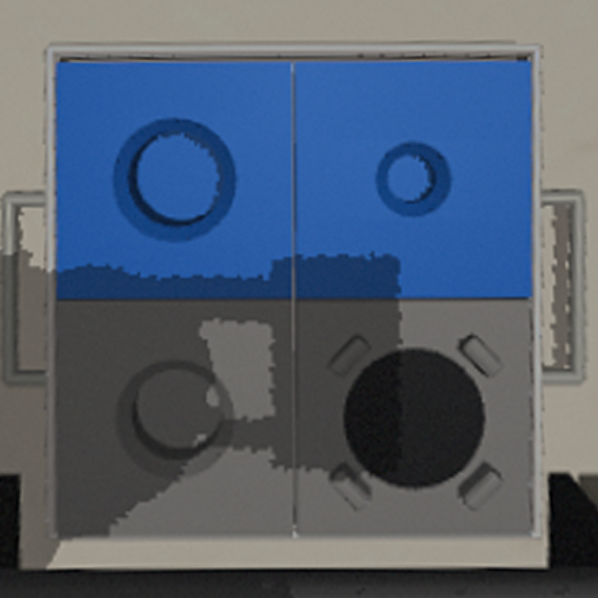

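Tray axes are confirmed: yaw −13.7°, centre (0.5176, 0.2298), and the well spacing measures 88 mm. Next, over the object group at the same yaw.

>>> apply_moves(
  targets=[
    {"dp": [-0.078, -0.483, 0], "yaw": 0},
    {"dp": [-0.078, -0.483, 0], "yaw": 0},
    {"dp": [-0.078, -0.483, 0], "yaw": 0},
    {"dp": [-0.078, -0.483, 0], "yaw": 0},
    {"dp": [-0.078, -0.483, 0], "yaw": 0},
    {"dp": [-0.078, -0.483, 0], "yaw": 0},
    {"dp": [-0.078, -0.483, 0], "yaw": 0},
    {"dp": [-0.078, -0.483, 0], "yaw": 0},
    {"dp": [-0.078, -0.483, 0], "yaw": 0},
    {"dp": [-0.078, -0.483, 0], "yaw": 0},
    {"dp": [-0.078, -0.483, 0], "yaw": 0},
    {"dp": [-0.078, -0.483, 0], "yaw": 0},
    {"dp": [-0.078, -0.483, 0], "yaw": 0},
    {"dp": [-0.078, -0.483, 0], "yaw": 0},
    {"dp": [-0.078, -0.483, 0], "yaw": 0},
    {"dp": [-0.078, -0.483, 0], "yaw": 0},
    {"dp": [-0.078, -0.483, 0], "yaw": 0},
  ],
)

```text
time_s: 3.07
tcp_pos: [0.4408, -0.2499, 0.2487]
eef_rot: [-180.0, -0.0, -13.6]
contact_force: [-0.8, -0.3, -0.4]
gripper_width: 0.0876
gripper_force: 0.0
```

```bash
python3 - <<'E'
from h import *
c=wcap('w2.png'); pickle.dump(c,open('w2.pkl','wb'))
print(c['s']['tcp_pos'],c['s']['eef_rot'],c['s']['joints'],c['s']['time_s'])
for n,X in dict(cryoB=(.609,-.195,.044),vialR=(.443,-.325,.062),dishB=(.567,-.312,.016)).items(): print(n,np.round(wpix(c,X)))
E
```

```text
[ 0.44080624 -0.2498501   0.24871373] [-1.79994524e+02 -2.02136838e-02 -1.35636631e+01] [-7.30417678e+00  4.54714900e+00 -2.01552575e+01 -3.56663615e-03
 -6.52769033e+01  8.37420058e+01] 3.0667
cryoB [222.  62.]
vialR [404. 203.]
dishB [354.  78.]
```

View pics/w2.png

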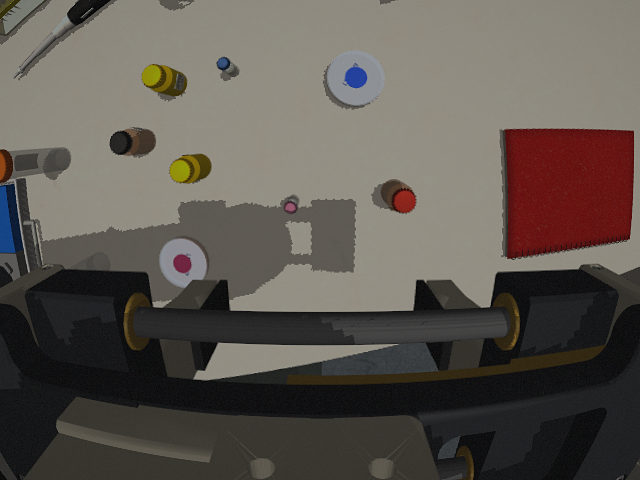

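Candidates in view: brown vials are red (404,201), black (125,142) and yellow decoys (155,76) and (184,168). Cryovials are blue (223,63) and pink (290,207). Dishes are blue (355,78) and pink (183,263). The targets are the red vial, blue cryo and blue dish, by cap and sticker colour. I'll confirm in a crop and measure.

```bash
cat >> h.py <<'E'
def blob(c,u,v,h,lo,hi,rad=25,gap=2):
    """centre on plane h of the colour blob (HSV range, hue may wrap) near pixel u,v"""
    hsv=cv2.cvtColor(c['image'],cv2.COLOR_RGB2HSV).astype(int); H=hsv[...,0]
    m=((H>=lo[0])&(H<=hi[0]) if lo[0]<=hi[0] else (H>=lo[0])|(H<=hi[0]))&(hsv[...,1]>=lo[1])&(hsv[...,1]<=hi[1])&(hsv[...,2]>=lo[2])&(hsv[...,2]<=hi[2])
    b=np.zeros_like(m); u,v=int(u),int(v); b[max(v-rad,0):v+rad,max(u-rad,0):u+rad]=1; m&=b
    n,lab,st,ce=cv2.connectedComponentsWithStats(m.astype(np.uint8)); i=1+np.argmax(st[1:,4])
    q=np.argwhere(lab==i)[:,::-1]; w=wray(c,q[:,0],q[:,1],h)[:,:2]
    (x,y),r=cv2.minEnclosingCircle((w*1000).astype(np.float32))
    return ce[i].round(1), w.mean(0).round(4), (round(x/1000,4),round(y/1000,4)), 'dia mm',round(2*r,1)
E
python3 - <<'E'
from h import *
c=pickle.load(open('w2.pkl','rb'))
print('cryo',blob(c,223,63,.044,(90,60,30),(130,255,255),15))
print('vial',blob(c,404,201,.062,(170,150,90),(10,255,255),18))
print('sticker',blob(c,355,78,.016,(100,120,30),(130,255,255),20))
print('dish',blob(c,355,78,.012,(0,0,150),(180,255,255),36))
im=c['image'][30:230,190:430,::-1]; cv2.imwrite('pics/crop2.png',cv2.resize(im,None,fx=3,fy=3,interpolation=cv2.INTER_CUBIC)[:600,:720])
W=wcloud(c); print('bench',np.nanmedian(W[100:140,220:300,2]))
E
```

```text
cryo (array([223. ,  63.4]), array([ 0.6078, -0.1955]), (0.6077, -0.1954), 'dia mm', 12.8)
vial (array([404.4, 201. ]), array([ 0.4447, -0.3258]), (0.4446, -0.3259), 'dia mm', 20.1)
sticker (array([355.6,  77. ]), array([ 0.5678, -0.3137]), (0.5678, -0.3137), 'dia mm', 21.7)
dish (array([353.9,  83.5]), array([ 0.5623, -0.311 ]), (0.5603, -0.3083), 'dia mm', 43.0)
bench -0.0008856359859412688
```

View pics/crop2.png

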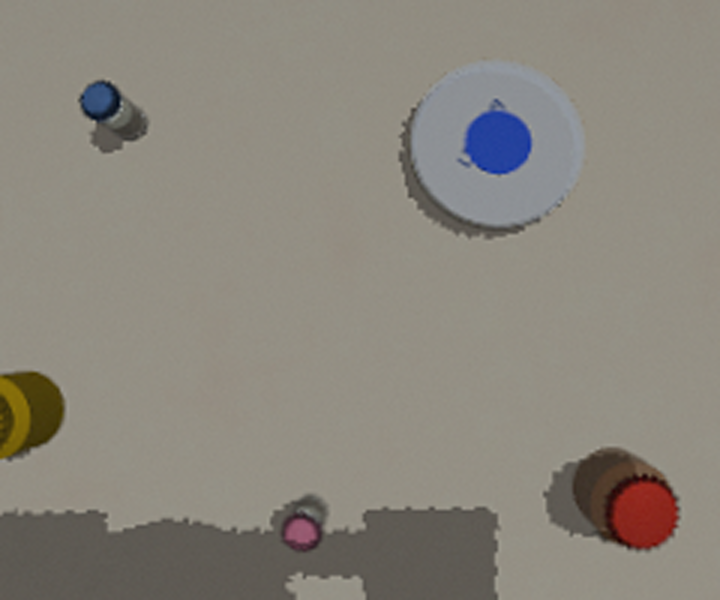

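The crop confirms the blue ribbed cryo cap at upper left, the blue sticker on a white dish, and the red cap on a brown vial. Starting with the cryovial.

>>> apply_moves(
  targets=[
    {"dp": [0.167, 0.0545, 0], "yaw": 0},
    {"dp": [0.167, 0.0545, 0], "yaw": 0},
    {"dp": [0.167, 0.0545, 0], "yaw": 0},
    {"dp": [0.167, 0.0545, 0], "yaw": 0},
    {"dp": [0.167, 0.0545, 0], "yaw": 0},
    {"dp": [0.167, 0.0545, -0.04], "yaw": 0},
    {"dp": [0.167, 0.0545, -0.08], "yaw": 0},
    {"dp": [0.167, 0.0545, -0.12], "yaw": 0},
    {"dp": [0.167, 0.0545, -0.15], "yaw": 0},
    {"dp": [0.167, 0.0545, -0.175], "yaw": 0},
    {"dp": [0.167, 0.0545, -0.195], "yaw": 0},
    {"dp": [0.167, 0.0545, -0.207], "yaw": 0},
    {"dp": [0.167, 0.0545, -0.215], "yaw": 0},
    {"dp": [0.167, 0.0545, -0.215], "yaw": 0},
    {"dp": [0.167, 0.0545, -0.215], "yaw": 0},
  ],
  grip=0.18,
  squeeze=15,
)

```text
time_s: 4.37
tcp_pos: [0.608, -0.1962, 0.0342]
eef_rot: [180.0, -0.0, -13.6]
contact_force: [0.0, -0.5, 0.7]
gripper_width: 0.0358
gripper_force: 0.0
```

>>> apply_moves(
  targets=[
    {"dp": [0, 0, 0], "yaw": 0},
    {"dp": [0, 0, 0], "yaw": 0},
    {"dp": [0, 0, 0], "yaw": 0},
    {"dp": [0, 0, 0], "yaw": 0},
    {"dp": [0, 0, 0], "yaw": 0},
    {"dp": [0, 0, 0], "yaw": 0},
    {"dp": [0, 0, 0], "yaw": 0},
    {"dp": [0, 0, 0], "yaw": 0},
  ],
  grip=1,
)

```text
time_s: 5.03
tcp_pos: [0.6078, -0.1966, 0.0342]
eef_rot: [180.0, -0.1, -13.7]
contact_force: [-0.0, 1.0, 6.9]
gripper_width: 0.0115
gripper_force: 15.0
```

>>> apply_moves(
  targets=[
    {"dp": [0, 0, 0.02], "yaw": 0},
    {"dp": [0, 0, 0.06], "yaw": 0},
    {"dp": [0, 0, 0.1], "yaw": 0},
    {"dp": [0, 0, 0.14], "yaw": 0},
    {"dp": [-0.005, 0.03, 0.166], "yaw": 0},
    {"dp": [-0.058, 0.3726, 0.166], "yaw": 0},
    {"dp": [-0.058, 0.3726, 0.166], "yaw": 0},
    {"dp": [-0.058, 0.3726, 0.166], "yaw": 0},
    {"dp": [-0.058, 0.3726, 0.166], "yaw": 0},
    {"dp": [-0.058, 0.3726, 0.166], "yaw": 0},
    {"dp": [-0.058, 0.3726, 0.166], "yaw": 0},
    {"dp": [-0.058, 0.3726, 0.166], "yaw": 0},
    {"dp": [-0.058, 0.3726, 0.166], "yaw": 0},
    {"dp": [-0.058, 0.3726, 0.166], "yaw": 0},
    {"dp": [-0.058, 0.3726, 0.166], "yaw": 0},
    {"dp": [-0.058, 0.3726, 0.12], "yaw": 0},
    {"dp": [-0.058, 0.3726, 0.08], "yaw": 0},
    {"dp": [-0.058, 0.3726, 0.08], "yaw": 0},
    {"dp": [-0.058, 0.3726, 0.08], "yaw": 0},
    {"dp": [-0.058, 0.3726, 0.08], "yaw": 0},
  ],
)

```text
time_s: 6.7
tcp_pos: [0.5503, 0.1759, 0.1149]
eef_rot: [180.0, -0.0, -13.7]
contact_force: [0.9, 1.0, 0.4]
gripper_width: 0.0111
gripper_force: 15.0
```

```bash
python3 - <<'E'
from h import *
c=wcap('w3.png'); pickle.dump(c,open('w3.pkl','wb')); print(c['s']['tcp_pos'])
print(wpix(c,(.5499,.1766,.035)),wpix(c,(.5707,.2622,.035)))
E
```

```text
[0.55032313 0.17585727 0.11492122]
(np.float64(321.92271296427003), np.float64(262.68544618587043)) (np.float64(184.2479557128697), np.float64(261.6725274172298))
```

View pics/w3.png

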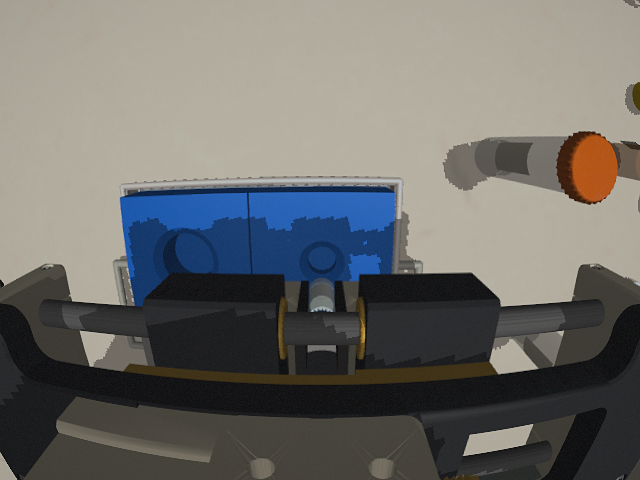

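The cryo is held and lies in line with the narrow well at (322,262). Lowering and releasing.

>>> apply_moves(
  targets=[
    {"dp": [0, 0.0005, -0.025], "yaw": 0},
    {"dp": [0, 0.0005, -0.04], "yaw": 0},
    {"dp": [0, 0.0005, -0.046], "yaw": 0},
    {"dp": [0, 0.0005, -0.051], "yaw": 0},
    {"dp": [0, 0.0005, -0.055], "yaw": 0},
    {"dp": [0, 0.0005, -0.055], "yaw": 0},
    {"dp": [0, 0.0005, -0.055], "yaw": 0},
  ],
)

```text
time_s: 7.33
tcp_pos: [0.5499, 0.1769, 0.0595]
eef_rot: [-180.0, -0.1, -13.7]
contact_force: [0.1, -0.7, -0.3]
gripper_width: 0.0117
gripper_force: 15.0
```

>>> apply_moves(
  targets=[
    {"dp": [0, 0, 0], "yaw": 0},
    {"dp": [0, 0, 0], "yaw": 0},
    {"dp": [0, 0, 0], "yaw": 0},
    {"dp": [0, 0, 0], "yaw": 0},
    {"dp": [0, 0, 0], "yaw": 0},
    {"dp": [0, 0, 0.04], "yaw": 0},
    {"dp": [0, 0, 0.08], "yaw": 0},
    {"dp": [0, 0, 0.12], "yaw": 0},
    {"dp": [-0.03, 0, 0.14], "yaw": 0},
    {"dp": [-0.06, 0, 0.14], "yaw": 0},
    {"dp": [-0.06, 0, 0.14], "yaw": 0},
    {"dp": [-0.06, 0, 0.14], "yaw": 0},
  ],
  grip=0.18,
)

```text
time_s: 8.33
tcp_pos: [0.4884, 0.1767, 0.1996]
eef_rot: [-179.9, -0.1, -13.6]
contact_force: [0.1, -0.4, -0.7]
gripper_width: 0.0359
gripper_force: 0.0
```

```bash
python3 - <<'E'
from h import *
c=wcap('w4.png'); pickle.dump(c,open('w4.pkl','wb')); print(c['s']['tcp_pos'])
for h in (.022+.044,): 
    u,v=wpix(c,(.5499,.1766,h)); print(u,v)
W=wcloud(c); u,v=int(u),int(v); w=W[v-15:v+15,u-15:u+15].reshape(-1,3); w=w[w[:,2]>.05]; print(len(w),w[:,2].max(),w.mean(0))
cv2.imwrite('pics/w4c.png',cv2.resize(c['image'][v-90:v+90,u-120:u+120,::-1],None,fx=2.5,fy=2.5))
E
```

```text
[0.48840686 0.17668147 0.19960697]
303.15019646879125 159.195930653753
225 0.06727028116125228 [0.55168543 0.17821547 0.06340192]
```

View pics/w4c.png

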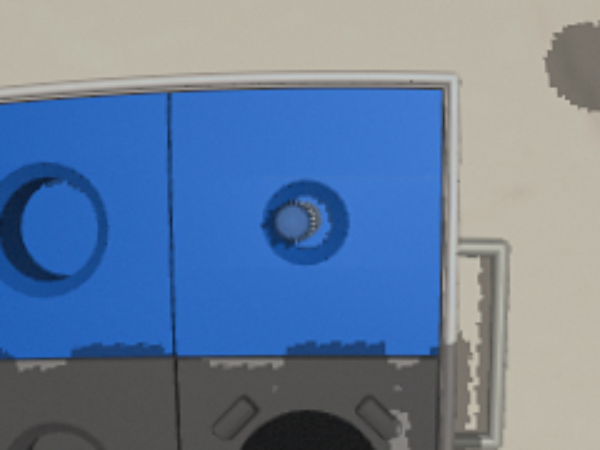

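The cryo is seated, with its top at z ≈ 0.067 against 0.066 expected. Next the red vial.

>>> apply_moves(
  targets=[
    {"dp": [-0.0437, -0.5025, 0], "yaw": 0},
    {"dp": [-0.0437, -0.5025, 0], "yaw": 0},
    {"dp": [-0.0437, -0.5025, 0], "yaw": 0},
    {"dp": [-0.0437, -0.5025, 0], "yaw": 0},
    {"dp": [-0.0437, -0.5025, 0], "yaw": 0},
    {"dp": [-0.0437, -0.5025, 0], "yaw": 0},
    {"dp": [-0.0437, -0.5025, 0], "yaw": 0},
    {"dp": [-0.0437, -0.5025, 0], "yaw": 0},
    {"dp": [-0.0437, -0.5025, 0], "yaw": 0},
    {"dp": [-0.0437, -0.5025, 0], "yaw": 0},
    {"dp": [-0.0437, -0.5025, 0], "yaw": 0},
    {"dp": [-0.0437, -0.5025, 0], "yaw": 0},
    {"dp": [-0.0437, -0.5025, 0], "yaw": 0},
    {"dp": [-0.0437, -0.5025, 0], "yaw": 0},
    {"dp": [-0.0437, -0.5025, -0.04], "yaw": 0},
    {"dp": [-0.0437, -0.5025, -0.08], "yaw": 0},
    {"dp": [-0.0437, -0.5025, -0.115], "yaw": 0},
    {"dp": [-0.0437, -0.5025, -0.145], "yaw": 0},
    {"dp": [-0.0437, -0.5025, -0.155], "yaw": 0},
    {"dp": [-0.0437, -0.5025, -0.155], "yaw": 0},
  ],
  grip=-0.36,
  squeeze=20,
)

```text
time_s: 10.05
tcp_pos: [0.4442, -0.3247, 0.0408]
eef_rot: [-180.0, 0.3, -13.6]
contact_force: [-0.8, -0.4, -0.4]
gripper_width: 0.0594
gripper_force: 0.0
```

>>> apply_moves(
  targets=[
    {"dp": [0, 0, 0], "yaw": 0},
    {"dp": [0, 0, 0], "yaw": 0},
    {"dp": [0, 0, 0], "yaw": 0},
    {"dp": [0, 0, 0], "yaw": 0},
    {"dp": [0, 0, 0], "yaw": 0},
    {"dp": [0, 0, 0], "yaw": 0},
    {"dp": [0, 0, 0], "yaw": 0},
    {"dp": [0, 0, 0], "yaw": 0},
  ],
  grip=1,
)

```text
time_s: 10.72
tcp_pos: [0.4463, -0.3262, 0.0445]
eef_rot: [180.0, -0.1, -13.7]
contact_force: [-0.3, 0.6, 6.2]
gripper_width: 0.0268
gripper_force: 19.9
```

>>> apply_moves(
  targets=[
    {"dp": [0, 0, 0.03], "yaw": 0},
    {"dp": [0, 0, 0.07], "yaw": 0},
    {"dp": [0, 0, 0.11], "yaw": 0},
    {"dp": [0, 0.02, 0.145], "yaw": 0},
    {"dp": [0.0395, 0.609, 0.155], "yaw": 0},
    {"dp": [0.0395, 0.609, 0.155], "yaw": 0},
    {"dp": [0.0395, 0.609, 0.155], "yaw": 0},
    {"dp": [0.0395, 0.609, 0.155], "yaw": 0},
    {"dp": [0.0395, 0.609, 0.155], "yaw": 0},
    {"dp": [0.0395, 0.609, 0.155], "yaw": 0},
    {"dp": [0.0395, 0.609, 0.155], "yaw": 0},
    {"dp": [0.0395, 0.609, 0.155], "yaw": 0},
    {"dp": [0.0395, 0.609, 0.155], "yaw": 0},
    {"dp": [0.0395, 0.609, 0.155], "yaw": 0},
    {"dp": [0.0395, 0.609, 0.155], "yaw": 0},
    {"dp": [0.0395, 0.609, 0.155], "yaw": 0},
    {"dp": [0.0395, 0.609, 0.155], "yaw": 0},
    {"dp": [0.0395, 0.609, 0.155], "yaw": 0},
    {"dp": [0.0395, 0.609, 0.155], "yaw": 0},
    {"dp": [0.0395, 0.609, 0.155], "yaw": 0},
  ],
)

```text
time_s: 12.38
tcp_pos: [0.485, 0.2858, 0.1979]
eef_rot: [180.0, 0.0, -13.5]
contact_force: [0.5, -1.5, -2.1]
gripper_width: 0.0271
gripper_force: 19.9
```

>>> apply_moves(
  targets=[
    {"dp": [0, 0, 0], "yaw": 0},
    {"dp": [0, 0, 0], "yaw": 0},
    {"dp": [0, 0, -0.04], "yaw": 0},
    {"dp": [0, 0, -0.08], "yaw": 0},
    {"dp": [0, 0, -0.1], "yaw": 0},
    {"dp": [0, 0, -0.1], "yaw": 0},
    {"dp": [0, 0, -0.1], "yaw": 0},
  ],
)

```text
time_s: 12.97
tcp_pos: [0.4852, 0.2817, 0.0984]
eef_rot: [179.9, 0.0, -13.7]
contact_force: [0.8, 0.4, 0.4]
gripper_width: 0.0269
gripper_force: 19.9
```

>>> apply_moves(
  targets=[
    {"dp": [0, 0.001, -0.012], "yaw": 0},
    {"dp": [0, 0.001, -0.02], "yaw": 0},
    {"dp": [0, 0.001, -0.026], "yaw": 0},
    {"dp": [0, 0.001, -0.031], "yaw": 0},
    {"dp": [0, 0.001, -0.0355], "yaw": 0},
    {"dp": [0, 0.001, -0.0355], "yaw": 0},
    {"dp": [0, 0.001, -0.0355], "yaw": 0},
  ],
)

```text
time_s: 13.55
tcp_pos: [0.4852, 0.2841, 0.0631]
eef_rot: [180.0, -0.0, -13.7]
contact_force: [0.3, -0.2, -0.1]
gripper_width: 0.0265
gripper_force: 19.9
```

>>> apply_moves(
  targets=[
    {"dp": [0, 0, 0], "yaw": 0},
    {"dp": [0, 0, 0], "yaw": 0},
    {"dp": [0, 0, 0], "yaw": 0},
    {"dp": [0, 0, 0], "yaw": 0},
    {"dp": [0, 0, 0], "yaw": 0},
    {"dp": [0, 0, 0.03], "yaw": 0},
    {"dp": [0, 0, 0.07], "yaw": 0},
    {"dp": [-0.01, 0, 0.11], "yaw": 0},
    {"dp": [-0.04, -0.02, 0.135], "yaw": 0},
    {"dp": [-0.06, -0.04, 0.135], "yaw": 0},
    {"dp": [-0.06, -0.04, 0.135], "yaw": 0},
    {"dp": [-0.06, -0.04, 0.135], "yaw": 0},
  ],
  grip=-0.36,
)

```text
time_s: 14.55
tcp_pos: [0.4244, 0.2435, 0.1992]
eef_rot: [-179.9, -0.0, -13.7]
contact_force: [-0.4, 0.2, 0.7]
gripper_width: 0.0597
gripper_force: 0.0
```

```bash
python3 - <<'E'
from h import *
c=wcap('w5.png'); pickle.dump(c,open('w5.pkl','wb')); print(c['s']['tcp_pos'],c['s']['joints'])
u,v=wpix(c,(.4853,.283,.079)); print(u,v)
try: print(blob(c,u,v,.079,(170,120,60),(10,255,255),30))
except Exception as e: print(e)
W=wcloud(c); u,v=int(u),int(v); w=W[v-25:v+25,u-25:u+25].reshape(-1,3); w=w[w[:,2]>.07]; print(len(w),w[:,2].max(),np.median(w,0))
# tray rectified, block frame, for the dish seat
a=np.radians(-13.7); ex=np.array([np.cos(a),np.sin(a)]); ey=np.array([-np.sin(a),np.cos(a)]); o=np.array([.4645,.1974])
N=200; yy,xx=np.mgrid[:N,:N]; X=(N/2-yy)*.0005; Y=(N/2-xx)*.0005
def rect(h):
    P=np.stack([o[0]+X*ex[0]+Y*ey[0],o[1]+X*ex[1]+Y*ey[1],np.full_like(X,h)],-1).reshape(-1,3)
    uv=np.array([wpix(c,p) for p in P],np.float32).reshape(N,N,2); return cv2.remap(c['image'],uv[...,0],uv[...,1],cv2.INTER_CUBIC)[:,:,::-1].copy()
R=cv2.resize(rect(.035),None,fx=3,fy=3); R2=cv2.resize(c['image'][:,:,::-1],(640//2,240)); 
cv2.circle(R,(300,300),180,(0,255,0),1); cv2.line(R,(100,300),(500,300),(0,255,0),1); cv2.line(R,(300,100),(300,500),(0,255,0),1)
cv2.imwrite('pics/seat.png',R)
E
```

```text
[0.42444676 0.24352365 0.19924439] [ 5.29139173e+01  5.17879301e+00 -2.63792596e+01 -1.02376829e-02
 -5.82986525e+01  2.34290278e+01]
247.56759760432232 175.13043929668223
(array([245.4, 177.8]), array([0.4839, 0.285 ]), (0.4839, 0.2845), 'dia mm', 23.3)
777 0.0813614302814678 [0.48379505 0.28514019 0.07864625]
```

View pics/seat.png

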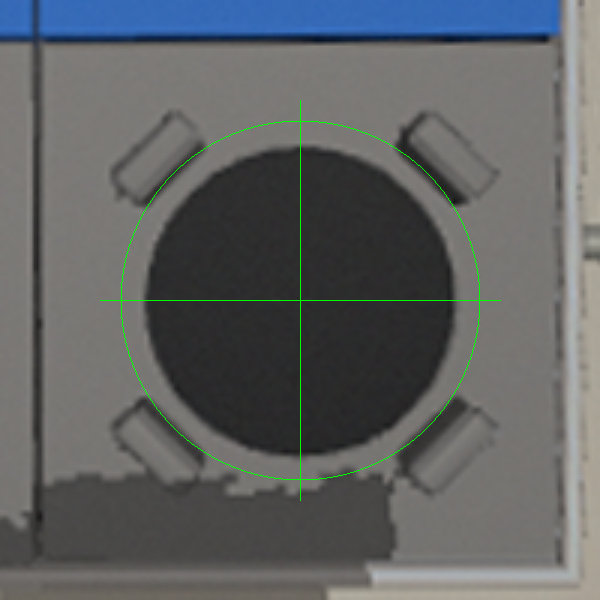

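The vial is seated, with its top at 0.0787. The seat centre (0.4645, 0.1974) is exact, and all four lugs sit symmetrically round the overlay circle. Now I'll view the blue dish from the same relative geometry.

>>> apply_moves(
  targets=[
    {"dp": [0.103, -0.511, 0], "yaw": 0},
    {"dp": [0.103, -0.511, 0], "yaw": 0},
    {"dp": [0.103, -0.511, 0], "yaw": 0},
    {"dp": [0.103, -0.511, 0], "yaw": 0},
    {"dp": [0.103, -0.511, 0], "yaw": 0},
    {"dp": [0.103, -0.511, 0], "yaw": 0},
    {"dp": [0.103, -0.511, 0], "yaw": 0},
    {"dp": [0.103, -0.511, 0], "yaw": 0},
    {"dp": [0.103, -0.511, 0], "yaw": 0},
    {"dp": [0.103, -0.511, 0], "yaw": 0},
    {"dp": [0.103, -0.511, 0], "yaw": 0},
    {"dp": [0.103, -0.511, 0], "yaw": 0},
    {"dp": [0.103, -0.511, 0], "yaw": 0},
    {"dp": [0.103, -0.511, 0], "yaw": 0},
    {"dp": [0.103, -0.511, 0], "yaw": 0},
    {"dp": [0.103, -0.511, 0], "yaw": 0},
    {"dp": [0.103, -0.511, 0], "yaw": 0},
  ],
  grip=-1,
)

```text
time_s: 16.02
tcp_pos: [0.5283, -0.2662, 0.1976]
eef_rot: [180.0, 0.0, -13.6]
contact_force: [-0.3, -0.1, 0.1]
gripper_width: 0.0876
gripper_force: 0.0
```

```bash
python3 - <<'E'
from h import *
c=wcap('w6.png'); pickle.dump(c,open('w6.pkl','wb')); print(c['s']['tcp_pos'],c['s']['eef_rot'],c['s']['time_s'])
u,v=wpix(c,(.5678,-.3137,.016)); print(u,v)
print(blob(c,u,v,.016,(100,120,30),(130,255,255),30))
# dish outline: bright, low saturation vs bench
g=cv2.cvtColor(c['image'],cv2.COLOR_RGB2HSV); b=c['image'].astype(int); m=((b[...,2]>=b[...,0]-8)).astype(np.uint8)
W=wcloud(c); w=W[(W[...,2]>.011)&(abs(W[...,0]-.568)<.04)&(abs(W[...,1]+.314)<.04)]
(x,y),r=cv2.minEnclosingCircle((w[:,:2]*1000).astype(np.float32)); print('range',x,y,2*r)
E
```

```text
[ 0.52827917 -0.26621698  0.19760054] [ 1.79999155e+02  4.55394901e-02 -1.36356514e+01] 16.0167
365.71086485315533 168.84132953790726
(array([365.8, 168.9]), array([ 0.5677, -0.3138]), (0.5677, -0.3135), 'dia mm', 22.0)
range 554.8956298828125 -315.2226867675781 83.05939483642578
```

>>> apply_moves(
  targets=[
    {"dp": [0.0403, -0.0463, 0], "yaw": 0},
    {"dp": [0.0403, -0.0463, -0.01], "yaw": 0},
    {"dp": [0.0403, -0.0463, -0.05], "yaw": 0},
    {"dp": [0.0403, -0.0463, -0.09], "yaw": 0},
    {"dp": [0.0403, -0.0463, -0.12], "yaw": 0},
    {"dp": [0.0403, -0.0463, -0.14], "yaw": 0},
    {"dp": [0.0403, -0.0463, -0.155], "yaw": 0},
    {"dp": [0.0403, -0.0463, -0.165], "yaw": 0},
    {"dp": [0.0403, -0.0463, -0.17], "yaw": 0},
    {"dp": [0.0403, -0.0463, -0.17], "yaw": 0},
    {"dp": [0.0403, -0.0463, -0.17], "yaw": 0},
    {"dp": [0.0403, -0.0463, -0.17], "yaw": 0},
  ],
)

```text
time_s: 17.07
tcp_pos: [0.5694, -0.3132, 0.0295]
eef_rot: [180.0, -0.1, -13.6]
contact_force: [-0.4, 0.0, 0.6]
gripper_width: 0.0878
gripper_force: 0.0
```

>>> apply_moves(
  targets=[
    {"dp": [-0.0017, -0.0005, -0.002], "yaw": 0},
    {"dp": [-0.0017, -0.0005, -0.0035], "yaw": 0},
    {"dp": [-0.0017, -0.0005, -0.0035], "yaw": 0},
    {"dp": [-0.0017, -0.0005, -0.0035], "yaw": 0},
  ],
)

```text
time_s: 17.4
tcp_pos: [0.5667, -0.3138, 0.0248]
eef_rot: [180.0, -0.0, -13.7]
contact_force: [0.2, -0.5, 0.1]
gripper_width: 0.0876
gripper_force: 0.0
```

>>> apply_moves(
  targets=[
    {"dp": [0, 0, 0], "yaw": 0},
    {"dp": [0, 0, 0], "yaw": 0},
    {"dp": [0, 0, 0], "yaw": 0},
    {"dp": [0, 0, 0], "yaw": 0},
    {"dp": [0, 0, 0], "yaw": 0},
    {"dp": [0, 0, 0], "yaw": 0},
    {"dp": [0, 0, 0], "yaw": 0},
    {"dp": [0, 0, 0], "yaw": 0},
  ],
  grip=1,
  squeeze=15,
)

```text
time_s: 18.07
tcp_pos: [0.5668, -0.3137, 0.0246]
eef_rot: [180.0, -0.0, -13.7]
contact_force: [-0.7, 0.6, -0.5]
gripper_width: 0.0546
gripper_force: 15.0
```

>>> apply_moves(
  targets=[
    {"dp": [0, 0, 0.015], "yaw": 0},
    {"dp": [0, 0, 0.05], "yaw": 0},
    {"dp": [0, 0, 0.09], "yaw": 0},
    {"dp": [0, 0, 0.13], "yaw": 0},
    {"dp": [-0.005, 0.02, 0.165], "yaw": 0},
    {"dp": [-0.1032, 0.5112, 0.165], "yaw": 0},
    {"dp": [-0.1032, 0.5112, 0.165], "yaw": 0},
    {"dp": [-0.1032, 0.5112, 0.165], "yaw": 0},
    {"dp": [-0.1032, 0.5112, 0.165], "yaw": 0},
    {"dp": [-0.1032, 0.5112, 0.165], "yaw": 0},
    {"dp": [-0.1032, 0.5112, 0.165], "yaw": 0},
    {"dp": [-0.1032, 0.5112, 0.165], "yaw": 0},
    {"dp": [-0.1032, 0.5112, 0.165], "yaw": 0},
    {"dp": [-0.1032, 0.5112, 0.165], "yaw": 0},
    {"dp": [-0.1032, 0.5112, 0.165], "yaw": 0},
    {"dp": [-0.1032, 0.5112, 0.165], "yaw": 0},
    {"dp": [-0.1032, 0.5112, 0.165], "yaw": 0},
    {"dp": [-0.1032, 0.5112, 0.165], "yaw": 0},
    {"dp": [-0.1032, 0.5112, 0.165], "yaw": 0},
    {"dp": [-0.1032, 0.5112, 0.165], "yaw": 0},
  ],
)

```text
time_s: 19.73
tcp_pos: [0.4632, 0.1976, 0.1894]
eef_rot: [180.0, 0.0, -13.6]
contact_force: [0.0, -0.9, 0.1]
gripper_width: 0.0544
gripper_force: 15.0
```

>>> apply_moves(
  targets=[
    {"dp": [0, 0, -0.03], "yaw": 0},
    {"dp": [0, 0, -0.065], "yaw": 0},
    {"dp": [0, 0, -0.095], "yaw": 0},
    {"dp": [0, 0, -0.11], "yaw": 0},
    {"dp": [0, 0, -0.115], "yaw": 0},
    {"dp": [0, 0, -0.115], "yaw": 0},
    {"dp": [0, 0, -0.115], "yaw": 0},
    {"dp": [0, 0, -0.115], "yaw": 0},
  ],
)

```text
time_s: 20.4
tcp_pos: [0.4646, 0.1976, 0.0759]
eef_rot: [-179.9, -0.1, -13.7]
contact_force: [0.6, -0.1, -0.0]
gripper_width: 0.0548
gripper_force: 15.0
```

```bash
python3 - <<'E'
from h import *
for i in range(2):
    c=wcap('w7.png'); pickle.dump(c,open('w7.pkl','wb')); print(c['s']['tcp_pos'],c['s']['eef_rot'],c['s']['gripper_width'])
z=c['s']['tcp_pos'][2]-.0246; u,v=wpix(c,(.4645,.1974,z+.016)); print(u,v,z)
print(blob(c,u,v,z+.016,(100,120,30),(130,255,255),40))
E
```

```text
[0.46455139 0.19764996 0.07593671] [-1.79894535e+02 -8.18290419e-02 -1.37148996e+01] 0.054845149429672224
[0.46446523 0.19783351 0.07598312] [-1.79880310e+02 -8.61750199e-02 -1.36983968e+01] 0.05462351395790711
324.6411622435273 312.9378017755375 0.05138311581807117
(array([321.4, 301.4]), array([0.4701, 0.1975]), (0.4668, 0.1982), 'dia mm', 21.2)
```

>>> apply_moves(
  targets=[
    {"dp": [-0.0008, -0.0002, -0.005], "yaw": 0},
    {"dp": [-0.0008, -0.0002, -0.008], "yaw": 0},
    {"dp": [-0.0008, -0.0002, -0.011], "yaw": 0},
    {"dp": [-0.0008, -0.0002, -0.0135], "yaw": 0},
    {"dp": [-0.0008, -0.0002, -0.016], "yaw": 0},
    {"dp": [-0.0008, -0.0002, -0.016], "yaw": 0},
    {"dp": [-0.0008, -0.0002, -0.016], "yaw": 0},
  ],
)

```text
time_s: 21.08
tcp_pos: [0.4628, 0.1973, 0.0586]
eef_rot: [180.0, -0.0, -13.7]
contact_force: [0.7, -0.8, 3.8]
gripper_width: 0.0544
gripper_force: 15.0
```

>>> apply_moves(
  targets=[
    {"dp": [0, 0, 0], "yaw": 0},
    {"dp": [0, 0, 0], "yaw": 0},
    {"dp": [0, 0, 0], "yaw": 0},
    {"dp": [0, 0, 0], "yaw": 0},
    {"dp": [0, 0, 0], "yaw": 0},
    {"dp": [0, 0, 0.03], "yaw": 0},
    {"dp": [0, 0, 0.07], "yaw": 0},
    {"dp": [0, 0, 0.11], "yaw": 0},
    {"dp": [-0.02, -0.02, 0.145], "yaw": 0},
    {"dp": [-0.02, -0.06, 0.165], "yaw": 0},
    {"dp": [-0.02, -0.09, 0.165], "yaw": 0},
    {"dp": [-0.02, -0.09, 0.165], "yaw": 0},
    {"dp": [-0.02, -0.09, 0.165], "yaw": 0},
  ],
  grip=-0.7,
)

```text
time_s: 22.17
tcp_pos: [0.4426, 0.1061, 0.2243]
eef_rot: [-179.9, -0.1, -13.8]
contact_force: [0.4, 0.9, 0.2]
gripper_width: 0.0747
gripper_force: 0.0
```

```bash
python3 - <<'E'
from h import *
c=wcap('w8.png'); pickle.dump(c,open('w8.pkl','wb')); print(c['s']['tcp_pos'],c['s']['time_s'])
for n,X in dict(dish=(.4645,.1974,.051),tube=(.446,.029,.116)).items(): print(n,np.round(wpix(c,X)))
u,v=wpix(c,(.4645,.1974,.051)); print(blob(c,u,v,.051,(100,120,30),(130,255,255),35))
u,v=wpix(c,(.446,.029,.116)); print(blob(c,u,v,.116,(90,100,30),(130,255,255),45))
W=wcloud(c); w=W[(W[...,2]>.046)&(W[...,2]<.056)&(abs(W[...,0]-.4645)<.04)&(abs(W[...,1]-.1974)<.04)]
A=np.c_[w[:,:2],np.ones(len(w))]; print(np.linalg.lstsq(A,w[:,2],rcond=None)[0],np.median(w[:,2]),len(w))
E
```

```text
[0.44263946 0.10610217 0.22430756] 22.1667
dish [216. 229.]
tube [431. 219.]
(array([215.5, 229.4]), array([0.4639, 0.198 ]), (0.4637, 0.1982), 'dia mm', 21.2)
(array([426.5, 215.2]), array([0.449 , 0.0314]), (0.4486, 0.0315), 'dia mm', 33.3)
[-0.00120891  0.00504079  0.05011918] 0.050582033268765536 3190
```

View pics/w8.png

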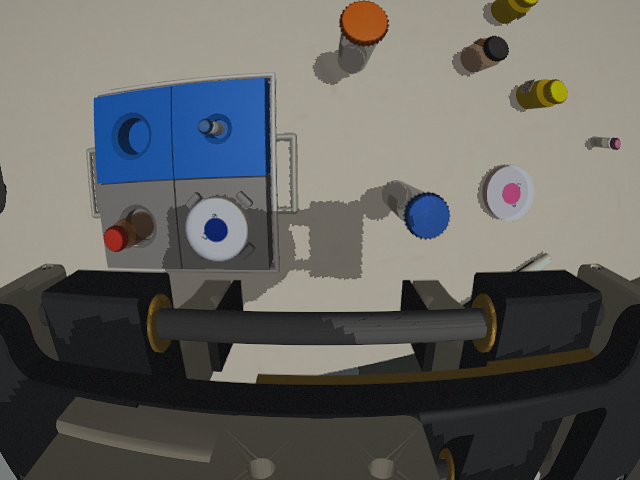

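The dish lies flat, with its top at 0.0506. In this picture the dish is at (216,229), the cryo and red vial are seated, and the blue tube is at (427,215). The orange tube at (364,22) stays. Now the tube.

>>> apply_moves(
  targets=[
    {"dp": [0.0055, -0.075, 0], "yaw": 0},
    {"dp": [0.0055, -0.075, 0], "yaw": 0},
    {"dp": [0.0055, -0.075, 0], "yaw": 0},
    {"dp": [0.0055, -0.075, 0], "yaw": 0},
    {"dp": [0.0055, -0.075, -0.03], "yaw": 0},
    {"dp": [0.0055, -0.075, -0.06], "yaw": 0},
    {"dp": [0.0055, -0.075, -0.09], "yaw": 0},
    {"dp": [0.0055, -0.075, -0.12], "yaw": 0},
    {"dp": [0.0055, -0.075, -0.135], "yaw": 0},
    {"dp": [0.0055, -0.075, -0.141], "yaw": 0},
    {"dp": [0.0055, -0.075, -0.141], "yaw": 0},
    {"dp": [0.0055, -0.075, -0.141], "yaw": 0},
  ],
  squeeze=20,
)

```text
time_s: 23.22
tcp_pos: [0.4488, 0.0332, 0.0829]
eef_rot: [180.0, -0.0, -13.6]
contact_force: [0.1, -0.2, 0.6]
gripper_width: 0.0744
gripper_force: 0.0
```

>>> apply_moves(
  targets=[
    {"dp": [0, 0, 0], "yaw": 0},
    {"dp": [0, 0, 0], "yaw": 0},
    {"dp": [0, 0, 0], "yaw": 0},
    {"dp": [0, 0, 0], "yaw": 0},
    {"dp": [0, 0, 0], "yaw": 0},
    {"dp": [0, 0, 0], "yaw": 0},
    {"dp": [0, 0, 0], "yaw": 0},
    {"dp": [0, 0, 0], "yaw": 0},
  ],
  grip=1,
)

```text
time_s: 23.88
tcp_pos: [0.4483, 0.0323, 0.0826]
eef_rot: [-180.0, -0.0, -13.7]
contact_force: [-0.4, 0.8, 0.8]
gripper_width: 0.0282
gripper_force: 20.0
```

>>> apply_moves(
  targets=[
    {"dp": [0, 0, 0.02], "yaw": 0},
    {"dp": [0, 0, 0.055], "yaw": 0},
    {"dp": [0, 0, 0.095], "yaw": 0},
    {"dp": [0, 0, 0.117], "yaw": 0},
    {"dp": [0.015, 0.03, 0.117], "yaw": 0},
    {"dp": [0.1224, 0.2299, 0.117], "yaw": 0},
    {"dp": [0.1224, 0.2299, 0.117], "yaw": 0},
    {"dp": [0.1224, 0.2299, 0.117], "yaw": 0},
    {"dp": [0.1224, 0.2299, 0.117], "yaw": 0},
    {"dp": [0.1224, 0.2299, 0.117], "yaw": 0},
    {"dp": [0.1224, 0.2299, 0.117], "yaw": 0},
    {"dp": [0.1224, 0.2299, 0.117], "yaw": 0},
    {"dp": [0.1224, 0.2299, 0.117], "yaw": 0},
    {"dp": [0.1224, 0.2299, 0.09], "yaw": 0},
    {"dp": [0.1224, 0.2299, 0.06], "yaw": 0},
    {"dp": [0.1224, 0.2299, 0.05], "yaw": 0},
    {"dp": [0.1224, 0.2299, 0.05], "yaw": 0},
    {"dp": [0.1224, 0.2299, 0.05], "yaw": 0},
  ],
)

```text
time_s: 25.38
tcp_pos: [0.5707, 0.2616, 0.133]
eef_rot: [179.9, 0.0, -13.7]
contact_force: [0.2, 0.9, 0.8]
gripper_width: 0.0278
gripper_force: 20.0
```

>>> apply_moves(
  targets=[
    {"dp": [0, 0.0005, -0.012], "yaw": 0},
    {"dp": [0, 0.0005, -0.02], "yaw": 0},
    {"dp": [0, 0.0005, -0.027], "yaw": 0},
    {"dp": [0, 0.0005, -0.034], "yaw": 0},
    {"dp": [0, 0.0005, -0.039], "yaw": 0},
    {"dp": [0, 0.0005, -0.0425], "yaw": 0},
    {"dp": [0, 0.0005, -0.0425], "yaw": 0},
    {"dp": [0, 0.0005, -0.0425], "yaw": 0},
  ],
)

```text
time_s: 26.05
tcp_pos: [0.5708, 0.2628, 0.09]
eef_rot: [180.0, -0.0, -13.7]
contact_force: [-0.1, -0.1, -0.4]
gripper_width: 0.0282
gripper_force: 20.0
```

Release, rise clear, and back off for a final look.

>>> apply_moves(
  targets=[
    {"dp": [0, 0, 0], "yaw": 0},
    {"dp": [0, 0, 0], "yaw": 0},
    {"dp": [0, 0, 0], "yaw": 0},
    {"dp": [0, 0, 0], "yaw": 0},
    {"dp": [0, 0, 0], "yaw": 0},
    {"dp": [0, 0, 0], "yaw": 0},
    {"dp": [0, 0, 0.03], "yaw": 0},
    {"dp": [0, 0, 0.07], "yaw": 0},
    {"dp": [0, 0, 0.11], "yaw": 0},
    {"dp": [0, 0, 0.15], "yaw": 0},
    {"dp": [-0.04, -0.02, 0.18], "yaw": 0},
    {"dp": [-0.08, -0.04, 0.18], "yaw": 0},
    {"dp": [-0.12, -0.06, 0.18], "yaw": 0},
    {"dp": [-0.12, -0.06, 0.18], "yaw": 0},
    {"dp": [-0.12, -0.06, 0.18], "yaw": 0},
    {"dp": [-0.12, -0.06, 0.18], "yaw": 0},
  ],
  grip=-0.5,
)

```text
time_s: 27.38
tcp_pos: [0.4502, 0.2025, 0.2712]
eef_rot: [-179.9, -0.1, -13.6]
contact_force: [0.8, 0.2, -0.5]
gripper_width: 0.0658
gripper_force: 0.0
```

```bash
python3 - <<'E'
from h import *
c=wcap('w9.png'); print(c['s']['tcp_pos'],c['s']['time_s'])
for n,X,lo,hi in (('tube',(.5707,.2622,.123),(90,100,30),(130,255,255)),('vial',(.4853,.283,.079),(170,120,60),(10,255,255)),('dish',(.4645,.1974,.051),(100,120,30),(130,255,255))):
    u,v=wpix(c,X); print(n,blob(c,u,v,X[2],lo,hi,30))
W=wcloud(c)
for n,X in dict(tube=(.5707,.2622,.123),cryo=(.5499,.1766,.066),vial=(.4853,.283,.079),dish=(.4645,.1974,.051)).items():
    u,v=map(int,wpix(c,X)); print(n,np.nanmedian(W[v-3:v+4,u-3:u+4,2]).round(4),X[2])
cv2.imwrite('pics/w9.png',c['image'][:,:,::-1])
E
```

```text
[0.45021418 0.20252782 0.27118443] 27.3833
tube (array([216. , 103.2]), array([0.5719, 0.2583]), (0.5704, 0.2568), 'dia mm', 59.7)
vial (array([226.3, 208.2]), array([0.4849, 0.2851]), (0.4853, 0.285), 'dia mm', 23.8)
dish (array([324. , 202.5]), array([0.464 , 0.1981]), (0.4638, 0.1982), 'dia mm', 21.6)
tube 0.1227 0.123
cryo 0.0656 0.066
vial 0.079 0.079
dish 0.0512 0.051
```

View pics/w9.png

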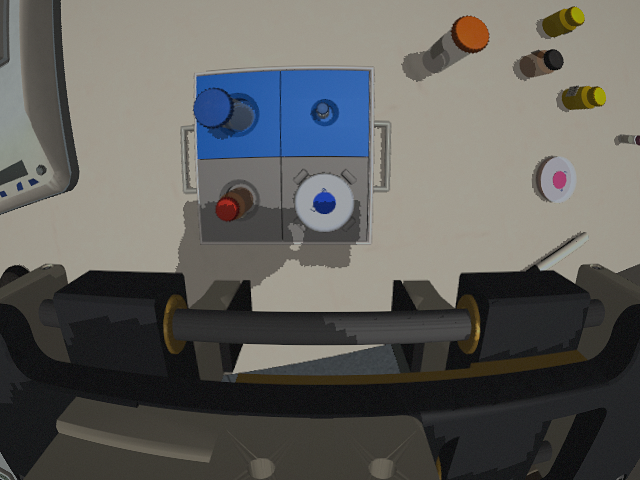

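All four are seated: tube (214,108), cryo (323,110), vial (229,208), dish (324,202). Their top heights match to within 1 mm, and the look-alikes in view are standing.

```bash
python3 -c "
from plant import r
print(r.close_job())"
```

```text
the job is handed in; nothing more can be done
None
```

The kit is packed and the job handed in at about 27 s of the 112 s: tube, cryovial, red vial and blue dish are each seated in their nest, with top heights within 1 mm of expected; I did not move the look-alikes, and the judge's verdict was not shown.

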